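# Set one tier of a small kiln

## Task

Set one tier of this small kiln, in this order. First stand the two props upright on the two bare brown patches of the white kiln floor and the shorter pot upright midway between the patches; then lay the narrow kiln bat level and centred across the two props, like a bridge over the shorter pot; last stand the taller pot upright on the middle of the bat. Leave the clay ball, the bottle and the white dish where they are.

Things in the scene. Friction and masses are not known exactly. Their poses are not given: they have to be found in the camera images.
- kiln_floor (a point): The open base of a small round top-hat kiln, fixed to the table: a steel-cased disc 310 mm across with a white round floor shelf 244 mm across on it. This point is the centre of the floor shelf's top face, 50 mm above the table; z is up. Two bare brown square patches (44 mm) mark where the props stand: their centres lie on this frame's y axis, 75 mm to either side (y = +75 and -75 mm, x = 0). The steel-cased rim around the floor shelf is 38 mm above the table.
- prop_a_mid (a point): A kiln prop: square buff ceramic post 38 x 38 mm, 70 mm tall, about 0.17 kg, standing upright on the table at any yaw. The point is its centre, 35 mm above its foot; x and y are square to its sides, z is its long axis (up). Alike and interchangeable with the other prop: either may go on either patch.
- prop_b_mid (a point): The second kiln prop, the same in every way. The point is its centre, 35 mm above its foot.
- bat_mid (a point): The kiln bat: a flat narrow shelf of buff ceramic with a white top, 200 mm long (its x), 62 mm wide (its y), 15 mm thick, about 0.37 kg, lying flat on the table. The point is its centre, 7.5 mm above its underside; z is up. It is gripped across its width. It must end with its length along the line of the two patches.
- short_pot_mid (a point): The shorter pot: an open straight-sided terracotta-red cup, 60 mm outer diameter (48 mm at the foot, straight from 18 mm up), 48 mm tall, wall 5 mm, about 0.11 kg, upright on the table. The point is on its axis, 24 mm above its foot. It fits below the bat.
- tall_pot_mid (a point): The taller pot: an open straight-sided grey-green beaker, 60 mm outer diameter (52 mm at the foot, straight from 15 mm up), 92 mm tall, wall 5 mm, about 0.20 kg, upright on the table. The point is on its axis, 46 mm above its foot. Too tall to go below the bat.
- clay_ball: Bystander: a dark brown clay ball 62 mm across and 60 mm high with a flat foot, loose. Origin at the centre of its foot. Leave it.
- bottle: Bystander: a pale translucent bottle with a white label and a black cap, 48 mm across, 130 mm tall, loose. Origin at the centre of its foot. Leave it.
- dish: Bystander: a small white bowl 76 mm across, 30 mm high, loose. Origin at the centre of its foot. Leave it.
Things that resemble listed ones, but are neither listed nor needed, are in the scene too. What is shaped like the part that bears tall_pot_mid but yellow is not meant. Leave any green look-alike of the part that bears bat_mid alone.

How it is judged:
By the outcome, as a careful person would: the job done as asked, in the order asked, and still so for the second after the job is handed in, with the robot touching nothing.
It also fails if it takes over 138 s, if anything falls off the work surface, if the arm or the gripper's body presses on something with over 40 N, if the wrist force passes 120 N, or if a joint passes its speed limit or range.

## Robot

A 6-joint arm with a two-finger parallel gripper is mounted at the origin on the work surface. World frame = base frame: x ahead of the robot, y to its left, z up, the work surface at z = 0. Lengths are in mm, angles in rad, forces in N, time in s.
With the tool pointing down it reaches from about 350 to 775 mm from the base axis. Payload 7.3 kg.
Tool frame: the origin (TCP) lies midway between the tips of the shut fingers; the grasp point (between the pads) lies 19 mm behind it; z points along the fingers, y is the line along which they close (so a half turn about z gives the same grasp; the last joint's range is limited). The gripper opens to 92 mm and grips with 3 to 60 N. Pads are 19 mm wide; open, the fingers measure 130 mm over their backs; the gripper's body (75 mm by 190 mm) begins 47 mm behind the grasp point.
Start: joints at [-1.326, 0.342, 1.524, -0, 1.275, -0.146], TCP at [200.011, -485.431, 199.741] pointing down, gripper open.
Joint ranges: [-2.53, 2.53], [-0.77, 2.02], [0.04, 2.7], [-1, 4.14], [0.28, 2.66], [-3.11, 3.11]. Speed limits (rad/s): [2.57, 2.57, 3.14, 3.14, 3.14, 3.14].

## Interface

Orientations are given as [roll, pitch, yaw] about the fixed x, y, z axes, in that order (R = Rz(yaw) Ry(pitch) Rx(roll)).
In Python, from plant import bot gives the robot as it stands.
- The arm moves only by the tool jog_arm, never from a script. Its arguments are lists of equal length, an entry for each row: "dp": the shift along the tool's x, y, z in m, a list of three; "twist": the turn about the tool's z in degrees. A call has 1 to 10 rows; each row shifts and turns the commanded pose from where the row before left it, along the tool's axes as they then stand; what a row does not reach is not made up. A row lasts 1/8 s, in which the tool goes at most 62.5 mm and 10.7 degrees, less where a joint would pass 70% of its speed; a pose out of reach is approached as far as the arm can. A call is refused whole if a number of a shift passes 0.0625 or a number of a turn 10.7, either way. A call with a gripper value outside its range is refused whole. "jaw" is the finger opening in m, from 0 to 0.0918, set as the call begins (left out, the last holds). The fingers move at their own pace and stop on an object; the grip force is fixed at half the most. Time passes only in rows, so rows that do not move let the fingers close. It gives the time, the measured TCP pose, the force, the opening and the grip force at its end, in the units of the state.
- bot.get_obs(): the state, without advancing time (a new reading comes with each control period).
- bot.capture(name): name is "scene" or "top" or "wrist"; returns the picture (420x560x3 uint8, blue, green, red); there is no depth.
- bot.camera_params(name): a dict with "fx", "fy", "cx", "cy" (pixels), "R" (3x3) and "t" (3): a world point X has camera coordinates R X + t. Camera axes: x right, y down, z forward; pixel columns grow to the right and rows downward; lengths in mm; the calibration is good to about 2 mm. A picture is of the moment at which its call begins: read the wrist's pose just before it. camera_params takes no time and is no camera call; for the wrist camera it gives the pose at the moment of the call.
- bot.close_job(): hands the job in; it is judged then, once.
Trained networks look in the newest picture that a camera, given by its name, has taken for a name from the list of things; names that differ only in an ending like _2 or _b are one class to them, and where a whole thing is asked for, a point or a joint stands for the part that bears it (a point fixed in the world has none). Each returns a list of dicts, best first, with "confidence" (0 to 1); they miss things now and then, are a little off and sometimes report something else, mostly with a low value. They report only what shows in the picture. A call takes as long as a camera call. They do not tell look-alikes from the thing itself.
- bot.find_in(camera, label): "bbox" ([centre column, centre row, width, height] in pixels, round what is visible of it).
- bot.masks_of(camera, label): "pixels" (420x560 bool, what is visible of it) and "bbox" ([centre column, centre row, width, height] in pixels, round what is visible of it).
The state is a dict: "time": time; "joint_positions": joint angles; "dq": joint speeds; "tau": joint torques, N m; "tool_pos": TCP position; "tcp_rot": TCP orientation; "contact_force": force on the tool from outside, world axes, zero at the start; "moment": the same for the moment, N m; "grip_width": finger opening in mm; "finger_force": force on a finger pad.
Only numpy, scipy, OpenCV 4.12 (cv2) and the standard library are available. Lean on these libraries where they do the work, as an engineer would, in place of code of your own. Each camera call takes 0.05 s, during which the arm holds its last target. There are 200 camera calls.

## Working session

There is one attempt and no reset: what is moved stays moved. The work goes in short steps, Python scripts to look and compute and a tool call to move; the robot and the scene stay as the last step left them, time stands still between calls to the robot, and variables do not carry over. Pictures are saved under pics/ and viewed, at most 14 in all, crops included, and the job is handed in when it is done.

Besides the shell and the picture viewer there is one more tool, called as a command line: name --pt "numbers of a row" for each row, then --argument value for the rest. jog_arm: Moves the arm, as the interface text tells. Its arguments: {"type":"object","properties":{"dp":{"type":"array"},"twist":{"type":"array"},"jaw":{"type":"number"}},"required":["dp","twist"]}

```bash
mkdir -p pics; ls
python3 - <<'E'
from plant import bot
import cv2,numpy as np
for n in("scene","top"):
    im=bot.capture(n);cv2.imwrite(f"pics/{n}0.png",im)
    p=bot.camera_params(n);print(n,p)
    for l in["prop_a_mid","bat_mid","short_pot_mid","tall_pot_mid","kiln_floor","clay_ball","bottle","dish"]:
        try:print(l,[(np.round(d["bbox"]).astype(int).tolist(),round(d["confidence"],2)) for d in bot.find_in(n,l)])
        except Exception as e:print(l,e)
o=bot.get_obs();print(o["time"],o["tool_pos"],o["tcp_rot"])
E
```

```text
pics
scene {'fx': 510.97366150395163, 'fy': 510.97366150395163, 'cx': 276.7349000233436, 'cy': 222.00073769871565, 'R': array([[-0.29877728,  0.954107  ,  0.02029678],
       [ 0.68455776,  0.2290898 , -0.69202495],
       [-0.66491564, -0.19286701, -0.72158818]]), 't': array([ 235.99109691, -309.91550164, 1588.69030991])}
prop_a_mid [([233, 188, 18, 30], 0.73)]
bat_mid [([267, 248, 35, 66], 0.8), ([258, 157, 78, 20], 0.61)]
short_pot_mid [([213, 226, 29, 35], 0.6)]
tall_pot_mid [([133, 191, 29, 39], 0.71)]
kiln_floor [([405, 268, 140, 114], 0.7)]
clay_ball [([295, 321, 32, 28], 0.86), ([162, 209, 32, 41], 0.47), ([164, 266, 22, 48], 0.18)]
bottle [([165, 266, 24, 48], 0.76)]
dish [([231, 309, 38, 30], 0.76)]
top {'fx': 495.32959247915545, 'fy': 495.32959247915545, 'cx': 281.12299242901133, 'cy': 208.0092491018474, 'R': array([[-1.38851365e-02, -9.99903131e-01,  9.65621644e-04],
       [-9.93116665e-01,  1.36785568e-02, -1.16327926e-01],
       [ 1.16303449e-01, -2.57420409e-03, -9.93210391e-01]]), 't': array([ -76.54067736,  532.45677481, 1082.60907416])}
prop_a_mid [([350, 250, 24, 23], 0.86)]
bat_mid [([347, 331, 83, 43], 0.94), ([284, 194, 44, 87], 0.75)]
short_pot_mid [([349, 192, 26, 25], 0.87)]
tall_pot_mid [([408, 184, 35, 34], 0.9), ([453, 202, 42, 30], 0.57)]
kiln_floor [([148, 213, 142, 138], 0.62), ([406, 183, 29, 31], 0.5)]
clay_ball [([230, 110, 29, 30], 0.78)]
bottle [([368, 114, 24, 31], 0.91)]
dish [([287, 100, 32, 32], 0.93)]
0.9 [ 200.00995544 -485.43605143  199.76459253] [3.14143571e+00 7.47294317e-05 3.90819512e-01]
```

View pics/top0.png

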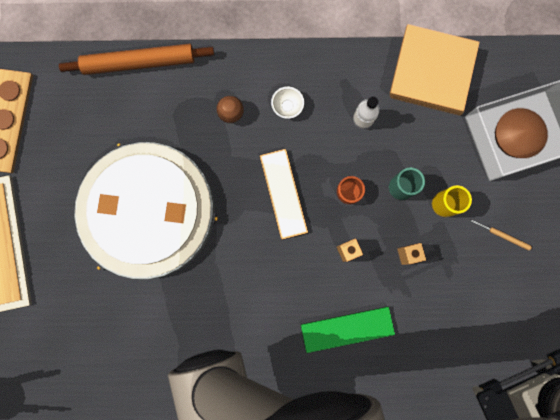

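View pics/scene0.png

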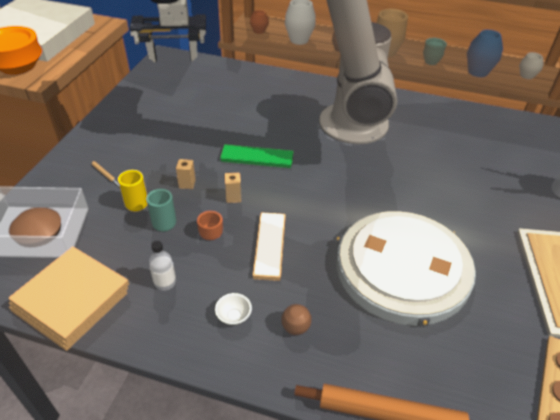

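The top view shows the kiln centred near (143,210), with its patches at (108,205) and (175,213). The two props are at (350,250) and (413,254).

- **Bat:** the candidates are white-topped (284,194) and green (348,330). I'll use the white one, since the green look-alike is excluded.
- **Tall pot:** the candidates are grey-green (408,184) and yellow (452,201). I'll use the grey-green one, since yellow is excluded.
- **Short pot:** the only candidate is the red cup at (350,190).

```bash
cat > h.py <<'E'
from plant import bot
import cv2,numpy as np
from scipy.optimize import minimize
def proj(P,X): 
    c=X@P["R"].T+P["t"]; return np.c_[P["fx"]*c[:,0]/c[:,2]+P["cx"],P["fy"]*c[:,1]/c[:,2]+P["cy"]]
def box(l,w,h): return np.array([[x,y,z] for x in(-l/2,l/2) for y in(-w/2,w/2) for z in(0,h)],float)
def cup(rf,r,zs,h):
    a=np.linspace(0,2*np.pi,32,0);return np.vstack([np.c_[q*np.cos(a),q*np.sin(a),0*a+z] for q,z in((rf,0),(r,zs),(r,h))])
M=dict(prop=[box(38,38,70)],bat=[box(200,62,15)],spot=[cup(24,30,18,48)],tpot=[cup(26,30,15,92)],
 kiln=[box(44,44,0)+[0,s*75,0] for s in(1,-1)])
def pose(m,p,z): 
    c,s=np.cos(p[2]),np.sin(p[2]);return m@np.array([[c,s,0],[-s,c,0],[0,0,1]])+[p[0],p[1],z]
U=4
def render(P,name,p,z,roi):
    x0,y0,x1,y1=roi;o=np.zeros(((y1-y0)*U,(x1-x0)*U),np.uint8)
    for m in M[name]:
        q=((proj(P,pose(m,p,z))-[x0,y0]+.5)*U-.5)
        cv2.fillConvexPoly(o,np.round(cv2.convexHull(q.astype(np.float32))*16).astype(np.int32),1,shift=4)
    return o
def fgmask(im,roi,kind="obj",hull=True):
    x0,y0,x1,y1=roi;c=cv2.resize(im[y0:y1,x0:x1],None,fx=U,fy=U,interpolation=cv2.INTER_CUBIC)
    hsv=cv2.cvtColor(c,cv2.COLOR_BGR2HSV)
    if kind=="patch": return ((hsv[...,1]>90)).astype(np.uint8)
    m=((hsv[...,2]>105)|((hsv[...,1]>90)&(hsv[...,2]>50))).astype(np.uint8)
    n,l,s,_=cv2.connectedComponentsWithStats(m)
    m=(l==1+np.argmax(s[1:,4])).astype(np.uint8)
    if hull:
        h=cv2.convexHull(np.argwhere(m)[:,::-1].astype(np.int32));m=cv2.fillConvexPoly(m*0,h,1)
    return m
def fit(views,name,z,p0,sym=False):
    """views: list of (params, mask, roi)"""
    def f(p):
        q=p if not sym else np.r_[p[:2],0]; e=0
        for P,m,r in views:
            o=render(P,name,q,z,r);e+=1-(o&m).sum()/max(1,(o|m).sum())
        return e/len(views)
    p=np.array(p0,float);best=None
    for y in ([p[2]] if (sym or name in("kiln","bat")) else p[2]+np.arange(0,1.57,.26)):
        s=np.r_[p[:2],y][:2+(not sym)];n=len(s)
        sx=np.vstack([s,s+np.diag([8,8,.15][:n])])
        r=minimize(f,s,method="Nelder-Mead",options=dict(initial_simplex=sx,xatol=.02,fatol=1e-4,maxiter=200))
        if best is None or r.fun<best.fun:best=r
    return best.x,best.fun
def unproj(P,u,v,z):
    d=P["R"].T@np.array([(u-P["cx"])/P["fx"],(v-P["cy"])/P["fy"],1]);c=-P["R"].T@P["t"];return (c+d*(z-c[2])/d[2])
E
cat > m.py <<'E'
from h import *
im={n:cv2.imread(f"pics/{n}0.png") for n in("top","scene")};P={n:bot.camera_params(n) for n in im}
T=dict(propA=("prop",(350,250),(233,188),22,19),propB=("prop",(413,254),(186,174),20,19),bat=("bat",(284,194),(268,246),50,40),
 spot=("spot",(350,190),(210,226),20,18),tpot=("tpot",(408,184),(161,210),24,24),kiln=("kiln",(142,209),(408,255),0,0))
for k,(n,a,b,ra,rb) in T.items():
    z=50 if k=="kiln" else 0;vs={}
    for c,(u,v),r in(("top",a,ra),("scene",b,rb)):
        roi=(u-r,v-r,u+r,v+r)
        if k=="kiln": roi=(90,188,195,232) if c=="top" else (360,228,458,282)
        vs[c]=(P[c],fgmask(im[c],roi,"patch" if k=="kiln" else "obj",k!="kiln"),roi)
    g=unproj(P["top"],*a,z+M[n][0][:,2].max()/2);p0=[g[0],g[1],{"bat":.15}.get(k,0)]
    if k=="kiln":p0[2]=-.1
    for vv in(["top"],["scene"],["top","scene"]):
        x,e=fit([vs[i] for i in vv],n,z,p0,"pot" in n);print(k,vv,np.round(x,3),round(e,3))
        
cv2.imwrite("pics/crop1.png",cv2.resize(im["top"][130:290,250:490],None,fx=3.3,fy=3.3,interpolation=cv2.INTER_CUBIC))
E
python3 m.py
```

```text
propA ['top'] [ 4.34982e+02 -2.33432e+02  4.25000e-01] 0.059
propA ['scene'] [ 433.506 -231.201    0.647] 0.092
propA ['top', 'scene'] [ 434.551 -232.91     0.486] 0.114
propB ['top'] [ 425.413 -370.298    1.82 ] 0.037
propB ['scene'] [ 423.361 -368.817    1.655] 0.074
propB ['top', 'scene'] [ 425.085 -369.789    1.804] 0.081
bat ['top'] [ 5.67793e+02 -8.94350e+01  2.49000e-01] 0.064
bat ['scene'] [ 5.62624e+02 -6.42690e+01 -4.00000e-02] 0.403
bat ['top', 'scene'] [ 5.67902e+02 -8.88740e+01  2.42000e-01] 0.247
spot ['top'] [ 570.498 -240.509] 0.039
spot ['scene'] [ 568.989 -238.49 ] 0.096
spot ['top', 'scene'] [ 570.375 -239.974] 0.07
tpot ['top'] [ 579.61  -361.482] 0.042
tpot ['scene'] [ 575.541 -363.032] 0.291
tpot ['top', 'scene'] [ 579.479 -361.507] 0.176
kiln ['top'] [ 5.33745e+02  2.26127e+02 -1.38000e-01] 0.126
kiln ['scene'] [ 5.31499e+02  2.27902e+02 -1.34000e-01] 0.245
kiln ['top', 'scene'] [ 5.33347e+02  2.25171e+02 -1.35000e-01] 0.187
```

View pics/crop1.png

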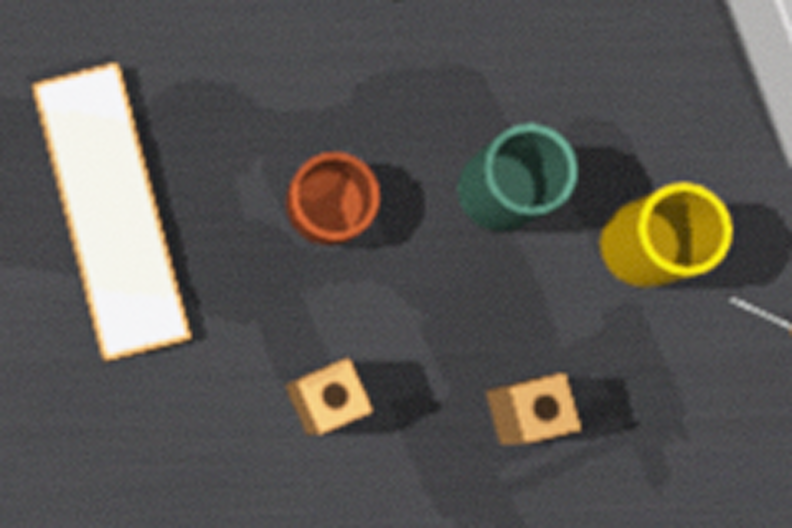

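The enlarged crop confirms the choice: white-topped bat on the left, terracotta cup, grey-green beaker (the yellow one is the look-alike), and two buff props. I'll move over the pick area for a wrist view.

jog_arm --pt "0.048 -0.013 -0.015" --pt "0.048 -0.013 -0.015" --pt "0.048 -0.013 -0.015" --pt "0.048 -0.013 -0.015" --pt "0.048 -0.013 -0.015" --pt "0.048 -0.013 -0.015" --pt "0.048 -0.013 -0.015" --pt "0 0 0" --pt "0 0 0" --twist '[0,0,0,0,0,0,0,0,0]' --jaw 0.0918

```text
time: 2.02
tool_pos: [475.5, -273.4, 304.2]
tcp_rot: [-3.141, 0.001, 0.391]
contact_force: [0.2, -0.9, -0.5]
grip_width: 92.1
finger_force: 0.0
```

Run:
```python
from h import *
P=bot.camera_params("wrist");im=bot.capture("wrist");cv2.imwrite("pics/w1.png",im)
import pickle;pickle.dump(P,open("w1.pkl","wb"))
print(-P["R"].T@P["t"],P["R"][2],P["fx"]);o=bot.get_obs();print(o["tool_pos"],o["tcp_rot"])
for n,X in dict(propA=[435,-233,35],propB=[425,-370,35],bat=[568,-89,8],spot=[570,-240,24],tpot=[579,-361,46]).items():print(n,proj(P,np.array([X],float))[0].round())
```

```text
[ 550.36622792 -242.92368097  489.18145396] [-0.2757677  -0.11336731 -0.9545156 ] 293.05104687952627
[ 475.12120015 -273.78982773  304.16609539] [-3.14090304e+00  1.03492594e-03  3.90024644e-01]
propA [251. 189.]
propB [327. 225.]
bat [194.  68.]
spot [288. 107.]
tpot [367. 134.]
```

View pics/w1.png

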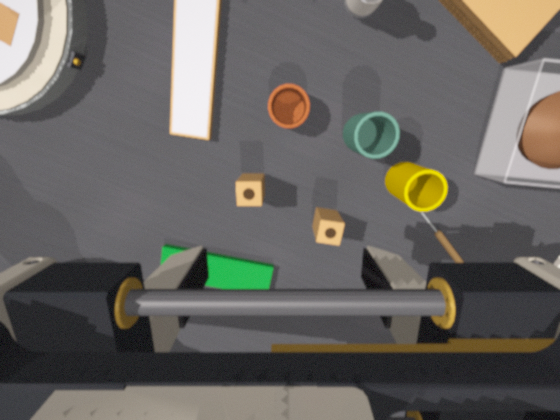

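The wrist view shows the props at (249,190) and (328,227), the red cup at (288,106), the green beaker at (372,134) and the bat around (194,68). All of these match the projections, so I'll refine with a joint fit.

```bash
cat > m2.py <<'E'
from h import *
import pickle
P={"top":bot.camera_params("top"),"w":pickle.load(open("w1.pkl","rb"))}
im={"top":cv2.imread("pics/top0.png"),"w":cv2.imread("pics/w1.png")}
T=dict(propA=("prop",(350,250),22,(249,190),24,[435,-233,.43]),propB=("prop",(413,254),20,(328,227),24,[425,-370,.24]),
 spot=("spot",(350,190),20,(288,106),28,[570,-240,0]),tpot=("tpot",(408,184),23,(371,134),32,[579,-361,0]))
for k,(n,a,ra,b,rb,p0) in T.items():
    vs={}
    for c,(u,v),r in(("top",a,ra),("w",b,rb)):
        roi=(u-r,v-r,u+r,v+r);vs[c]=(P[c],fgmask(im[c],roi),roi)
    for vv in(["w"],["top","w"]):
        x,e=fit([vs[i] for i in vv],n,0,p0,"pot" in n);print(k,vv,np.round(x,3),round(e,3))
E
python3 m2.py
```

```text
propA ['w'] [ 422.115 -223.542    2.121] 0.569
propA ['top', 'w'] [ 435.323 -233.109    0.444] 0.323
propB ['w'] [ 423.36  -379.738    1.642] 0.542
propB ['top', 'w'] [ 425.266 -370.425    1.814] 0.296
spot ['w'] [ 576.017 -234.113] 0.458
spot ['top', 'w'] [ 570.567 -239.968] 0.253
tpot ['w'] [ 590.656 -357.433] 0.412
tpot ['top', 'w'] [ 579.545 -361.424] 0.234
```

```bash
sed -i 's/def fgmask(im,roi,kind="obj",hull=True):/def fgmask(im,roi,kind="obj",hull=True,V=105):/; s/\[...,2\]>105)/[...,2]>V)/' h.py; sed -i 's/fgmask(im\[c\],roi)/fgmask(im[c],roi,V=999 if c=="w" else 105)/' m2.py; python3 m2.py
```

```text
propA ['w'] [ 4.34975e+02 -2.32914e+02  3.75000e-01] 0.045
propA ['top', 'w'] [ 4.34862e+02 -2.33195e+02  3.88000e-01] 0.055
propB ['w'] [ 4.25423e+02 -3.70088e+02  2.43000e-01] 0.045
propB ['top', 'w'] [ 425.301 -370.121    1.828] 0.042
spot ['w'] [ 570.808 -240.428] 0.037
spot ['top', 'w'] [ 570.515 -240.404] 0.038
tpot ['w'] [ 579. -361.] 1.0
tpot ['top', 'w'] [ 579.614 -361.46 ] 0.521
```

```bash
cat > g.py <<'E'
import sys,numpy as np
from plant import bot
# waypoints: x,y,z,yaw ... from the measured pose; twist (if any) is to be done first
o=bot.get_obs();p=np.array(o["tool_pos"]);yaw=o["tcp_rot"][2];print("t",round(o["time"],1),"rot",np.round(o["tcp_rot"],4))
for a in sys.argv[1:]:
    w=[float(v) for v in a.split(",")];tw=-np.degrees((w[3]-yaw+np.pi)%(2*np.pi)-np.pi);yaw=w[3]
    d=np.array(w[:3])-p;p=np.array(w[:3]);c,s=np.cos(yaw),np.sin(yaw)
    t=np.array([c*d[0]+s*d[1],s*d[0]-c*d[1],-d[2]]);n=max(1,int(np.ceil(np.linalg.norm(t)/55)))
    print("twist %.1f  dp mm"%tw,t.round(1),"rows",n,"each",(t/n).round(1))
E
python3 g.py 434.9,-233.1,200,.385 434.9,-233.1,26,.385
```

```text
t 2.1 rot [-3.1409e+00  1.0000e-03  3.9000e-01]
twist 0.3  dp mm [-22.  -52.8 104.2] rows 3 each [ -7.3 -17.6  34.7]
twist -0.0  dp mm [  0.   0. 174.] rows 4 each [ 0.   0.  43.5]
```

jog_arm --pt "-0.0073 -0.0176 0.035" --pt "-0.0073 -0.0176 0.035" --pt "-0.0074 -0.0176 0.034" --pt "0 0 0" --pt "0 0 0.05" --pt "0 0 0.05" --pt "0 0 0.05" --pt "0 0 0.024" --pt "0 0 0" --twist '[0,0,0,0,0,0,0,0,0]'

```text
time: 3.2
tool_pos: [435.8, -234.0, 26.4]
tcp_rot: [-3.141, 0.001, 0.39]
contact_force: [0.5, -0.7, 0.0]
grip_width: 91.6
finger_force: 0.0
```

jog_arm --pt "0 0 0" --pt "0 0 0" --pt "0 0 0" --pt "0 0 0" --pt "0 0 0" --pt "0 0 0" --twist '[0,0,0,0,0,0]' --jaw 0.0

```text
time: 3.95
tool_pos: [435.6, -232.8, 26.7]
tcp_rot: [3.142, 0.0, 0.391]
contact_force: [0.7, 0.1, 1.6]
grip_width: 37.6
finger_force: 30.0
```

```bash
python3 g.py 435.5,-233,226,.39 435.5,-233,226,1.435 525,120,280,1.435
```

```text
t 4.0 rot [3.1415 0.     0.3909]
twist 0.1  dp mm [-1.000e-01  1.000e-01 -1.993e+02] rows 4 each [ -0.    0.  -49.8]
twist -59.9  dp mm [ 0.  0. -0.] rows 1 each [ 0.  0. -0.]
twist -0.0  dp mm [361.9  40.9 -54. ] rows 7 each [51.7  5.8 -7.7]
```

jog_arm --pt "0 0 -0.03" --pt "0 0 -0.06" --pt "0 0 -0.06" --pt "0 0 -0.05" --pt "0 0 0" --pt "0 0 0" --pt "0 0 0" --pt "0 0 0" --pt "0 0 0" --pt "0 0 0" --twist '[0,0,0,0,-10,-10,-10,-10,-10,-10]'

```text
time: 5.2
tool_pos: [435.3, -232.6, 226.3]
tcp_rot: [-3.141, -0.0, 1.444]
contact_force: [-0.2, 0.4, -1.9]
grip_width: 37.8
finger_force: 30.0
```

jog_arm --pt "0.045 0.005 -0.007" --pt "0.045 0.005 -0.007" --pt "0.045 0.005 -0.007" --pt "0.045 0.005 -0.007" --pt "0.045 0.005 -0.007" --pt "0.045 0.005 -0.007" --pt "0.045 0.005 -0.007" --pt "0.045 0.005 -0.005" --pt "0 0 0" --pt "0 0 0" --twist '[0,0,0,0,0,0,0,0,0,0]'

```text
time: 6.45
tool_pos: [522.4, 118.3, 280.1]
tcp_rot: [-3.14, 0.001, 1.438]
contact_force: [-0.5, -0.6, -1.5]
grip_width: 37.9
finger_force: 30.0
```

Run:
```python
from h import *
import pickle
P=bot.camera_params("wrist");im=bot.capture("wrist");cv2.imwrite("pics/w2.png",im);pickle.dump(P,open("w2.pkl","wb"))
o=bot.get_obs();print(o["tool_pos"],o["tcp_rot"],o["grip_width"])
print([proj(P,pose(m,[533.5,225.8,-.136],50)).round().astype(int).tolist() for m in M["kiln"]])
```

```text
[522.45968824 117.8285381  280.19249407] [-3.14042792e+00  8.24405534e-04  1.43742308e+00] 37.508203331257626
[[[265, 54], [265, 54], [264, 14], [264, 14], [300, 54], [300, 54], [300, 14], [300, 14]], [[267, 172], [267, 172], [266, 140], [266, 140], [298, 172], [298, 172], [298, 140], [298, 140]]]
```

View pics/w2.png

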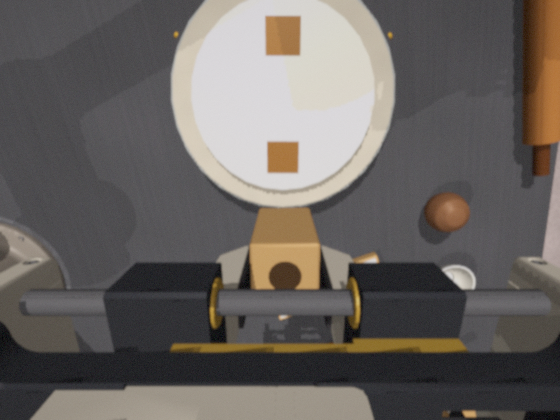

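The patches show at (283,36) and (283,157), with the prop held upright at (285,250). The prediction matches to within a pixel or two, so next I'll fit them.

Run:
```python
from h import *
import pickle
P=pickle.load(open("w2.pkl","rb"));im=cv2.imread("pics/w2.png");Pt=bot.camera_params("top");it=cv2.imread("pics/top0.png")
def pm(im,roi,th):
    x0,y0,x1,y1=roi;c=cv2.resize(im[y0:y1,x0:x1],None,fx=U,fy=U,interpolation=cv2.INTER_CUBIC);return (cv2.cvtColor(c,cv2.COLOR_BGR2HSV)[...,1]>th).astype(np.uint8)
for th in(100,120,140):
    rw=(255,5,312,185);rt=(90,188,195,232);vw=(P,pm(im,rw,th),rw);vt=(Pt,pm(it,rt,th),rt)
    for v in([vw],[vt],[vw,vt]):
        x,e=fit(v,"kiln",50,[533.5,225.8,-.136]);print(th,x.round(3),round(e,3))
```

```text
100 [ 5.33799e+02  2.23262e+02 -1.32000e-01] 0.143
100 [ 5.33523e+02  2.26149e+02 -1.38000e-01] 0.143
100 [ 5.33825e+02  2.24100e+02 -1.34000e-01] 0.142
120 [ 5.33535e+02  2.23473e+02 -1.49000e-01] 0.181
120 [ 5.32913e+02  2.26199e+02 -1.44000e-01] 0.178
120 [ 5.33464e+02  2.23833e+02 -1.33000e-01] 0.179
140 [ 5.34080e+02  2.22029e+02 -1.51000e-01] 0.386
140 [ 5.33012e+02  2.25188e+02 -1.15000e-01] 0.216
140 [ 5.34213e+02  2.23321e+02 -1.42000e-01] 0.303
```

```bash
cat > kc.py <<'E'
from h import *
import pickle
from scipy.optimize import least_squares
Q={"w":(pickle.load(open("w2.pkl","rb")),cv2.imread("pics/w2.png"),((255,8,312,63),(255,132,312,182))),
"top":(bot.camera_params("top"),cv2.imread("pics/top0.png"),((92,190,124,220),(160,198,192,228))),
"scene":(bot.camera_params("scene"),cv2.imread("pics/scene0.png"),((360,230,392,258),(425,254,456,280)))}
for n,(P,im,rs) in Q.items():
    pts=[]
    for x0,y0,x1,y1 in rs:
        g=im[y0:y1,x0:x1].astype(float)
        w=g[...,2]-g[...,0];lo,hi=np.percentile(w,40),np.percentile(w,97);w=np.clip((w-lo-.15*(hi-lo))/(.7*(hi-lo)),0,1)
        v,u=np.mgrid[y0:y1,x0:x1];c=np.array([(u*w).sum(),(v*w).sum()])/w.sum();pts.append(unproj(P,*c,50))
        print(n,c.round(1),"area",w.sum().round(),"pred",abs(cv2.contourArea(cv2.convexHull(proj(P,pose(M["kiln"][0 if len(pts)==1 else 1],[533.6,225,-.136],50)).astype(np.float32)))).__round__(),pts[-1].round(1))
    a,b=pts;d=a-b;print(n,"mid",((a+b)/2).round(1),"dist",np.linalg.norm(d).round(1),"yaw",np.arctan2(-d[0],d[1]).round(3))
E
python3 kc.py
```

```text
w [282.5  35.1] area 1284.0 pred 1410 [543.8 299.5  50. ]
w [282.4 156.8] area 898.0 pred 998 [523.5 150.7  50. ]
w mid [533.7 225.1  50. ] dist 150.2 yaw -0.136
top [107.5 204.1] area 361.0 pred 393 [543.1 300.   50. ]
top [174.8 212.3] area 361.0 pred 395 [522.8 151.   50. ]
top mid [533.  225.5  50. ] dist 150.3 yaw -0.135
scene [374.9 243.2] area 240.0 pred 305 [523.7 152.1  50. ]
scene [440.  265.7] area 265.0 pred 273 [544.1 301.3  50. ]
scene mid [533.9 226.7  50. ] dist 150.6 yaw 3.005
```

```bash
python3 g.py 543.7,300.3,200,1.435 543.7,300.3,77,1.435
```

```text
t 6.5 rot [-3.1404e+00  8.0000e-04  1.4374e+00]
twist 0.1  dp mm [183.7  -3.7  80.2] rows 4 each [45.9 -0.9 20. ]
twist -0.0  dp mm [  0.   0. 123.] rows 3 each [ 0.  0. 41.]
```

jog_arm --pt "0.046 -0.001 0.02" --pt "0.046 -0.001 0.02" --pt "0.046 -0.001 0.02" --pt "0.0457 -0.0007 0.02" --pt "0 0 0" --pt "0 0 0.05" --pt "0 0 0.04" --pt "0 0 0.02" --pt "0 0 0" --pt "0 0 0" --twist '[0,0,0,0,0,0,0,0,0,0]'

```text
time: 7.75
tool_pos: [544.7, 300.5, 92.3]
tcp_rot: [3.14, -0.001, 1.437]
contact_force: [-0.4, 1.3, -1.1]
grip_width: 37.6
finger_force: 30.0
```

```bash
python3 g.py 543.7,300.3,77,1.435; python3 -c "
from plant import bot
print(bot.get_obs()['tool_pos'])"
```

```text
t 7.8 rot [ 3.1395e+00 -8.0000e-04  1.4367e+00]
twist 0.1  dp mm [-0.3 -0.9 15.3] rows 1 each [-0.3 -0.9 15.3]
[544.66310296 300.46296013  92.25566125]
```

jog_arm --pt "0 -0.0008 0.009" --pt "0 0 0.004" --pt "0 0 0" --pt "0 0 0" --twist '[0,0,0,0]'

```text
time: 8.25
tool_pos: [542.8, 301.5, 77.8]
tcp_rot: [3.141, -0.0, 1.438]
contact_force: [-1.5, 0.8, -1.2]
grip_width: 37.3
finger_force: 30.0
```

jog_arm --pt "0 0 0.001" --pt "0 0 0" --pt "0 0 0" --twist '[0,0,0]'

```text
time: 8.62
tool_pos: [542.8, 301.4, 76.8]
tcp_rot: [3.141, -0.0, 1.438]
contact_force: [-0.2, -0.2, -1.0]
grip_width: 37.8
finger_force: 30.0
```

jog_arm --pt "-0.001 0.001 0" --pt "0 0 0.0005" --pt "0 0 0" --pt "0 0 0" --twist '[0,0,0,0]'

```text
time: 9.12
tool_pos: [543.7, 300.3, 76.7]
tcp_rot: [3.141, -0.0, 1.438]
contact_force: [-1.2, 0.1, 5.9]
grip_width: 37.7
finger_force: 30.0
```

Contact is made and the prop is on target, so I'll release, retreat and go for prop B.

jog_arm --pt "0 0 0" --pt "0 0 0" --pt "0 0 0" --pt "0 0 0" --twist '[0,0,0,0]' --jaw 0.0918

```text
time: 9.62
tool_pos: [543.6, 300.1, 76.0]
tcp_rot: [-3.141, 0.0, 1.438]
contact_force: [-0.2, -0.2, 0.6]
grip_width: 73.3
finger_force: 0.0
```

jog_arm --pt "0 0 -0.03" --pt "0 0 -0.06" --pt "0 0 -0.06" --pt "0 0 0" --pt "0 0 0" --pt "0 0 0" --pt "0 0 0" --pt "0 0 0" --pt "0 0 0" --pt "0 0 0" --twist '[0,0,0,10,10,10,10,10,10,8]'

```text
time: 10.88
tool_pos: [543.6, 300.2, 226.1]
tcp_rot: [3.141, 0.0, 0.246]
contact_force: [-0.7, 0.4, -0.4]
grip_width: 91.9
finger_force: 0.0
```

```bash
python3 g.py 425.3,-370.2,180,.25 425.3,-370.2,26,.25; python3 -c "
from plant import bot
print(bot.get_obs()['tool_pos'])"
```

```text
t 10.9 rot [3.1415e+00 1.0000e-04 2.4620e-01]
twist -0.2  dp mm [-280.5  620.3   46.1] rows 13 each [-21.6  47.7   3.5]
twist -0.0  dp mm [  0.   0. 154.] rows 3 each [ 0.   0.  51.3]
[543.56446106 300.21917345 226.08649586]
```

jog_arm --pt "-0.0216 0.0477 0.0035" --pt "-0.0216 0.0477 0.0035" --pt "-0.0216 0.0477 0.0035" --pt "-0.0216 0.0477 0.0035" --pt "-0.0216 0.0477 0.0035" --pt "-0.0216 0.0477 0.0035" --pt "-0.0216 0.0477 0.0035" --pt "-0.0216 0.0477 0.0035" --pt "-0.0216 0.0477 0.0035" --pt "-0.0216 0.0477 0.0035" --twist '[0,0,0,0,0,0,0,0,0,0]'

```text
time: 12.12
tool_pos: [452.5, -217.2, 191.3]
tcp_rot: [3.141, -0.0, 0.251]
contact_force: [0.5, 0.4, 0.2]
grip_width: 91.6
finger_force: 0.0
```

jog_arm --pt "-0.0216 0.0477 0.0035" --pt "-0.0216 0.0477 0.0035" --pt "-0.0216 0.0477 0.0035" --pt "0 0 0" --pt "0 0 0" --pt "0 0 0" --twist '[0,0,0,0,0,0]'

```text
time: 12.88
tool_pos: [426.1, -369.0, 181.0]
tcp_rot: [3.142, -0.0, 0.253]
contact_force: [-0.4, -0.1, 0.1]
grip_width: 91.7
finger_force: 0.0
```

```bash
python3 g.py 425.3,-370.2,26,.25
```

```text
t 12.9 rot [ 3.1416e+00 -2.0000e-04  2.5260e-01]
twist 0.1  dp mm [ -1.1   0.9 155. ] rows 3 each [-0.4  0.3 51.7]
```

jog_arm --pt "-0.001 0.001 0.05" --pt "0 0 0.055" --pt "0 0 0.04" --pt "0 0 0.01" --pt "0 0 0" --pt "0 0 0" --pt "0 0 0" --twist '[0,0,0,0,0,0,0]'

```text
time: 13.75
tool_pos: [425.7, -372.1, 27.3]
tcp_rot: [3.139, -0.001, 0.251]
contact_force: [0.1, -0.5, -0.6]
grip_width: 92.0
finger_force: 0.0
```

jog_arm --pt "0 0 0" --pt "0 0 0" --pt "0 0 0" --pt "0 0 0" --pt "0 0 0" --pt "0 0 0" --twist '[0,0,0,0,0,0]' --jaw 0.0

```text
time: 14.5
tool_pos: [424.9, -371.3, 25.6]
tcp_rot: [-3.141, 0.0, 0.251]
contact_force: [0.5, -0.0, -0.9]
grip_width: 37.6
finger_force: 29.8
```

jog_arm --pt "0 0 -0.03" --pt "0 0 -0.06" --pt "0 0 -0.06" --pt "0 0 -0.05" --pt "0 0 0" --pt "0 0 0" --pt "0 0 0" --pt "0 0 0" --pt "0 0 0" --pt "0 0 0" --twist '[0,0,0,-7.8,-10,-10,-10,-10,-10,-10]'

```text
time: 15.75
tool_pos: [424.8, -371.2, 225.2]
tcp_rot: [-3.141, -0.001, 1.44]
contact_force: [-0.4, -0.1, -1.5]
grip_width: 37.8
finger_force: 29.8
```

```bash
python3 g.py 523.3,151,200,1.435
```

```text
t 15.8 rot [-3.1408e+00 -7.0000e-04  1.4403e+00]
twist 0.3  dp mm [530.7  26.9  25.2] rows 10 each [53.1  2.7  2.5]
```

jog_arm --pt "0.053 0.0027 0.0025" --pt "0.053 0.0027 0.0025" --pt "0.053 0.0027 0.0025" --pt "0.053 0.0027 0.0025" --pt "0.053 0.0027 0.0025" --pt "0.053 0.0027 0.0025" --pt "0.053 0.0027 0.0025" --pt "0.053 0.0027 0.0025" --pt "0.053 0.0027 0.0025" --pt "0.053 0.0027 0.0025" --twist '[0,0,0,0,0,0,0,0,0,0.3]'

```text
time: 17.0
tool_pos: [523.6, 151.7, 200.3]
tcp_rot: [-3.141, 0.0, 1.429]
contact_force: [0.2, -0.1, -2.6]
grip_width: 38.1
finger_force: 29.8
```

jog_arm --pt "0 0 0" --pt "0 0 0.04" --pt "0 0 0.04" --pt "0 0 0.02" --pt "0 0 0" --pt "0 0 0" --pt "0 0 0" --pt "0 0 0" --twist '[0,0,0,0,0,0,0,0]'

```text
time: 18.0
tool_pos: [524.2, 150.0, 101.5]
tcp_rot: [3.14, -0.0, 1.429]
contact_force: [-1.0, 0.3, -2.5]
grip_width: 37.9
finger_force: 29.8
```

```bash
python3 g.py 523.3,150.4,75.6,1.435
```

```text
t 18.0 rot [ 3.1400e+00 -3.0000e-04  1.4292e+00]
twist -0.3  dp mm [ 0.3 -1.  25.9] rows 1 each [ 0.3 -1.  25.9]
```

jog_arm --pt "0.0003 -0.0008 0.015" --pt "0 0 0.008" --pt "0 0 0.002" --pt "0 0 0" --pt "0 0 0" --pt "0 0 0" --twist '[-0.3,0,0,0,0,0]'

```text
time: 18.75
tool_pos: [522.9, 150.4, 75.5]
tcp_rot: [-3.141, 0.0, 1.435]
contact_force: [-2.0, 0.3, 1.4]
grip_width: 38.1
finger_force: 29.9
```

```bash
python3 g.py 523.3,150.4,75.6,1.435
```

```text
t 18.8 rot [-3.1413e+00  1.0000e-04  1.4346e+00]
twist -0.0  dp mm [ 0.   0.4 -0.1] rows 1 each [ 0.   0.4 -0.1]
```

jog_arm --pt "0 0 0" --pt "0 0 0" --pt "0 0 0" --pt "0 0 0" --pt "0 0 -0.03" --pt "0 0 -0.06" --pt "0 0 -0.06" --pt "0 0 0" --pt "0 0 0" --twist '[0,0,0,0,0,0,0,0,0]' --jaw 0.0918

```text
time: 19.88
tool_pos: [522.7, 150.3, 225.2]
tcp_rot: [-3.141, 0.0, 1.435]
contact_force: [-1.0, 0.1, -0.6]
grip_width: 91.8
finger_force: 0.0
```

```bash
python3 g.py 570.6,-240.4,150,1.435
python3 - <<'E'
from h import *
im=bot.capture("top");cv2.imwrite("pics/t2.png",im)
E
```

```text
t 19.9 rot [-3.1412e+00  2.0000e-04  1.4345e+00]
twist -0.0  dp mm [-380.7  100.4   75.2] rows 8 each [-47.6  12.5   9.4]
```

jog_arm --pt "-0.0476 0.0125 0.009" --pt "-0.0476 0.0125 0.009" --pt "-0.0476 0.0125 0.009" --pt "-0.0476 0.0125 0.009" --pt "-0.0476 0.0125 0.009" --pt "-0.0476 0.0125 0.01" --pt "-0.0476 0.0125 0.01" --pt "-0.0475 0.0125 0.01" --pt "0 0 0" --pt "0 0 0" --twist '[0,0,0,0,0,0,0,0,0,0]'

```text
time: 21.18
tool_pos: [569.6, -239.7, 149.2]
tcp_rot: [-3.139, -0.001, 1.434]
contact_force: [0.0, 1.0, 0.8]
grip_width: 91.9
finger_force: 0.0
```

jog_arm --pt "0 0 0" --pt "0 0 0.04" --pt "0 0 0.04" --pt "0 0 0.03" --pt "0 0 0" --pt "0 0 0" --pt "0 0 0" --twist '[0,0,0,0,0,0,0]'

```text
time: 22.05
tool_pos: [571.5, -240.6, 42.7]
tcp_rot: [3.139, 0.001, 1.435]
contact_force: [0.5, -0.7, 0.3]
grip_width: 91.8
finger_force: 0.0
```

```bash
python3 g.py 570.6,-240.4,15,1.435
```

```text
t 22.1 rot [3.1385e+00 1.3000e-03 1.4350e+00]
twist -0.0  dp mm [ 0.1 -0.9 27.7] rows 1 each [ 0.1 -0.9 27.7]
```

jog_arm --pt "0 0 0.015" --pt "0 0 0.01" --pt "0 0 0" --pt "0 0 0" --pt "0 0 0" --twist '[0,0,0,0,0]'

```text
time: 22.68
tool_pos: [570.6, -240.5, 16.0]
tcp_rot: [3.141, 0.0, 1.434]
contact_force: [0.4, 0.2, 0.0]
grip_width: 91.7
finger_force: 0.0
```

jog_arm --pt "0 0 0" --pt "0 0 0" --pt "0 0 0" --pt "0 0 0" --pt "0 0 0" --pt "0 0 0" --twist '[0,0,0,0,0,0]' --jaw 0.0

```text
time: 23.42
tool_pos: [570.4, -240.4, 15.8]
tcp_rot: [3.141, 0.0, 1.434]
contact_force: [0.1, -1.3, -0.1]
grip_width: 57.7
finger_force: 30.1
```

```bash
python3 g.py 570.6,-240.4,245,1.435 533.5,225.4,245,1.435
```

```text
t 23.4 rot [3.1414e+00 1.0000e-04 1.4345e+00]
twist -0.0  dp mm [ 0.000e+00  2.000e-01 -2.292e+02] rows 5 each [  0.    0.  -45.8]
twist -0.0  dp mm [456.5 -99.8  -0. ] rows 9 each [ 50.7 -11.1  -0. ]
```

jog_arm --pt "0 0 -0.03" --pt "0 0 -0.06" --pt "0 0 -0.06" --pt "0 0 -0.06" --pt "0.0507 -0.0111 0" --pt "0.0507 -0.0111 0" --pt "0.0507 -0.0111 0" --pt "0.0507 -0.0111 0" --pt "0.0507 -0.0111 0" --pt "0.0507 -0.0111 0" --twist '[0,0,0,0,0,0,0,0,0,0]'

```text
time: 24.68
tool_pos: [545.2, 71.7, 225.5]
tcp_rot: [-3.141, 0.0, 1.434]
contact_force: [0.1, 0.8, -1.5]
grip_width: 57.7
finger_force: 30.1
```

jog_arm --pt "0.0507 -0.0111 0" --pt "0.0507 -0.0111 0" --pt "0.0507 -0.0111 0" --pt "0 0 0" --pt "0 0 0" --pt "0 0 0" --twist '[0,0,0,0,0,0]'

```text
time: 25.42
tool_pos: [533.6, 224.0, 225.6]
tcp_rot: [-3.142, 0.0, 1.433]
contact_force: [-0.1, 0.8, -0.3]
grip_width: 58.2
finger_force: 30.1
```

```bash
python3 g.py 533.5,225.4,66,1.435
python3 - <<'E'
from h import *
P=bot.camera_params("top");im=cv2.imread("pics/t2.png")
for k,(p,q) in dict(P=((543.6,299.7),(543.6,299.7,120)),N=((523.4,151.1),(523.4,151.1,120))).items():
    u,v=proj(P,np.array([[*p,85.]]))[0].round().astype(int);roi=(u-20,v-20,u+20,v+20)
    c=cv2.resize(im[roi[1]:roi[3],roi[0]:roi[2]],None,fx=U,fy=U,interpolation=cv2.INTER_CUBIC)
    m=(cv2.cvtColor(c,cv2.COLOR_BGR2HSV)[...,1]>70).astype(np.uint8)
    n,l,s,_=cv2.connectedComponentsWithStats(m);m=(l==1+np.argmax(s[1:,4])).astype(np.uint8)
    m=cv2.fillConvexPoly(m*0,cv2.convexHull(np.argwhere(m)[:,::-1].astype(np.int32)),1)
    print(k,p,fit([(P,m,roi)],"prop",50,[*p,-.136]))
w=bot.capture("wrist");cv2.imwrite("pics/cmp.png",np.hstack([cv2.resize(im[140:280,70:220],(428,400),interpolation=cv2.INTER_CUBIC),cv2.resize(w[:280,90:470],(372,274))[:400].repeat(1,0) if 0 else cv2.copyMakeBorder(cv2.resize(w[:280,90:470],(372,274)),0,126,0,0,cv2.BORDER_CONSTANT)]))
E
```

```text
t 25.4 rot [-3.1415e+00  5.0000e-04  1.4329e+00]
twist -0.1  dp mm [  1.3  -0.3 159.6] rows 3 each [ 0.4 -0.1 53.2]
P (543.6, 299.7) (array([538.85267178, 356.91301184,  -0.77548073]), np.float64(0.7614314115308152))
N (523.4, 151.1) (array([520.57805498, 148.77203327,   1.41190558]), np.float64(0.06255303673172508))
```

View pics/cmp.png

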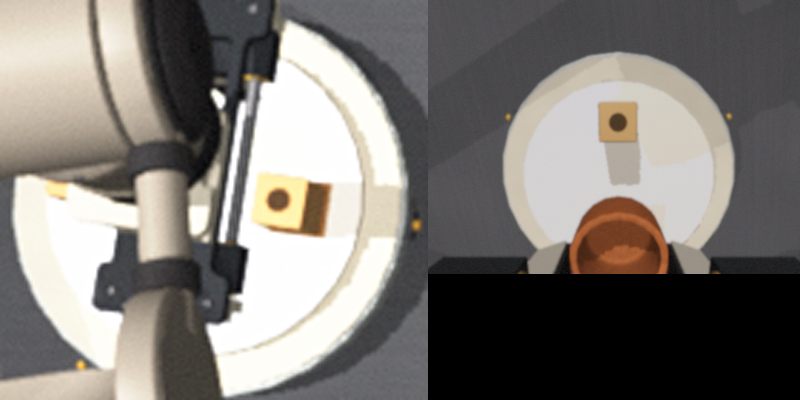

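The top crop shows prop N standing upright on its patch, and the wrist view shows prop P doing the same. I'll lower the cup between them.

jog_arm --pt "0.0007 0 0.05" --pt "0 0 0.05" --pt "0 0 0.035" --pt "0 0 0.01" --pt "0 0 0" --pt "0 0 0" --pt "0 0 0" --twist '[0,0,0,0,0,0,0]'

```text
time: 26.35
tool_pos: [534.3, 226.2, 82.2]
tcp_rot: [3.139, -0.001, 1.434]
contact_force: [-0.9, -0.8, -0.7]
grip_width: 57.9
finger_force: 30.1
```

```bash
python3 g.py 533.5,225.4,65.9,1.435
```

```text
t 26.4 rot [ 3.1391e+00 -1.0000e-03  1.4344e+00]
twist -0.0  dp mm [-0.9 -0.7 16.3] rows 1 each [-0.9 -0.7 16.3]
```

jog_arm --pt "-0.0005 -0.0003 0.01" --pt "0 0 0.004" --pt "0 0 0" --pt "0 0 0" --pt "0 0 0" --twist '[0,0,0,0,0]'

```text
time: 26.98
tool_pos: [533.2, 225.6, 66.7]
tcp_rot: [3.141, 0.0, 1.435]
contact_force: [-0.8, 0.6, -1.2]
grip_width: 58.3
finger_force: 30.1
```

```bash
python3 g.py 533.5,225.4,65.9,1.435
```

```text
t 27.0 rot [3.1415e+00 1.0000e-04 1.4346e+00]
twist -0.0  dp mm [-0.1  0.3  0.8] rows 1 each [-0.1  0.3  0.8]
```

jog_arm --pt "0 0.0003 0.0008" --pt "0 0 0" --pt "0 0 0" --twist '[0,0,0]'

```text
time: 27.35
tool_pos: [533.4, 225.5, 65.9]
tcp_rot: [3.142, 0.0, 1.434]
contact_force: [-0.1, -0.1, -1.8]
grip_width: 57.5
finger_force: 30.1
```

jog_arm --pt "0 0 0" --pt "0 0 0" --pt "0 0 0" --pt "0 0 0" --pt "0 0 -0.02" --pt "0 0 -0.05" --pt "0 0 -0.06" --pt "0 0 -0.06" --pt "0 0 0" --twist '[0,0,0,0,0,0,0,0,0]' --jaw 0.0918

```text
time: 28.48
tool_pos: [535.7, 226.2, 261.6]
tcp_rot: [3.131, -0.004, 1.435]
contact_force: [-0.6, 0.7, -0.3]
grip_width: 91.7
finger_force: 0.0
```

```bash
python3 g.py 480,-105,280,.245
```

```text
t 28.5 rot [ 3.1314 -0.0043  1.4346]
twist 68.2  dp mm [-134.4  307.8  -18.4] rows 7 each [-19.2  44.   -2.6]
```

jog_arm --pt "0 0 0" --pt "0 0 0" --pt "0 0 0" --pt "0 0 0" --pt "0 0 0" --pt "0 0 0" --pt "0 0 0" --twist '[10,10,10,10,10,10,8.2]'

```text
time: 29.35
tool_pos: [533.0, 225.4, 254.6]
tcp_rot: [3.141, 0.002, 0.239]
contact_force: [-0.3, -0.2, -0.1]
grip_width: 91.8
finger_force: 0.0
```

jog_arm --pt "-0.0192 0.044 -0.0026" --pt "-0.0192 0.044 -0.0026" --pt "-0.0192 0.044 -0.0026" --pt "-0.0192 0.044 -0.0026" --pt "-0.0192 0.044 -0.0026" --pt "-0.0192 0.044 -0.0026" --pt "-0.0192 0.044 -0.0026" --pt "0 0 0" --pt "0 0 0" --pt "0 0 0" --twist '[0,0,0,0,0,0,0,0,0,0]'

```text
time: 30.6
tool_pos: [477.5, -104.7, 273.8]
tcp_rot: [-3.141, 0.0, 0.246]
contact_force: [-0.5, 0.3, -0.2]
grip_width: 91.8
finger_force: 0.0
```

```bash
python3 - <<'E'
from h import *
import pickle
P=bot.camera_params("wrist");w=bot.capture("wrist");cv2.imwrite("pics/w3.png",w);pickle.dump(P,open("w3.pkl","wb"))
t=bot.capture("top");cv2.imwrite("pics/t3.png",t)
cv2.imwrite("pics/cmp2.png",np.hstack([cv2.resize(t[140:280,70:220],(360,336),interpolation=cv2.INTER_CUBIC),cv2.resize(w,(440,330))[:336] if 0 else cv2.copyMakeBorder(cv2.resize(w,(440,330)),0,6,0,0,cv2.BORDER_CONSTANT)]))
Pt=bot.camera_params("top")
for th in (130,160,190):
    vs=[]
    for Q,im,roi in((Pt,cv2.imread("pics/top0.png"),(250,140,318,246)),(P,w,None)):
        if roi is None:
            q=proj(P,pose(M["bat"][0],[568,-89,.245],0));a,b=np.floor(q.min(0)-15).astype(int),np.ceil(q.max(0)+15).astype(int);roi=(max(a[0],0),max(a[1],0),b[0],min(b[1],255));print(roi)
        m=fgmask(im,roi,V=th);vs.append((Q,m,roi))
    for i in(0,1):
        x,e=fit([vs[i]],"bat",0,[568,-89,.245]);print(th,i,x.round(3),round(e,3))
E
python3 g.py 568,-89,200,.245
```

```text
(np.int64(251), np.int64(18), np.int64(328), np.int64(197))
130 0 [ 5.67361e+02 -8.92570e+01  2.32000e-01] 0.057
130 1 [ 5.6816e+02 -8.8860e+01  2.3700e-01] 0.038
(np.int64(251), np.int64(18), np.int64(328), np.int64(197))
160 0 [ 5.67271e+02 -8.89980e+01  2.40000e-01] 0.055
160 1 [ 5.68131e+02 -8.94920e+01  2.43000e-01] 0.03
(np.int64(251), np.int64(18), np.int64(328), np.int64(197))
190 0 [ 5.67271e+02 -8.89980e+01  2.40000e-01] 0.055
190 1 [ 5.68131e+02 -8.94130e+01  2.39000e-01] 0.031
t 30.7 rot [-3.1414e+00  2.0000e-04  2.4600e-01]
twist 0.1  dp mm [91.5  6.6 74. ] rows 3 each [30.5  2.2 24.7]
```

View pics/cmp2.png

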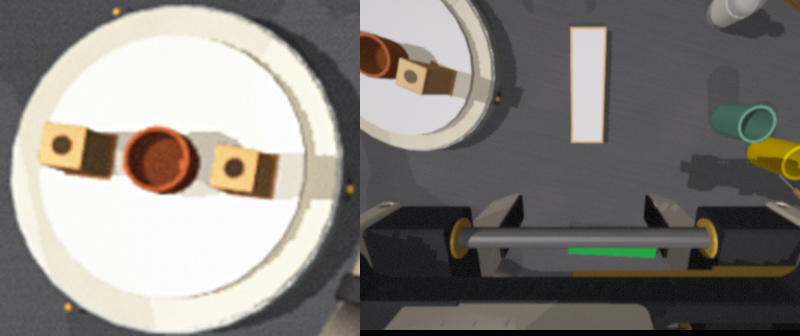

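The kiln view shows both props upright on their patches with the cup between them. The bat is measured at (568,-89) mm, yaw 0.24, so I'll pick it now.

jog_arm --pt "0.0305 0.0022 0.025" --pt "0.0305 0.0022 0.025" --pt "0.0305 0.0022 0.025" --pt "0 0 0" --pt "0 0 0.05" --pt "0 0 0.05" --pt "0 0 0.04" --pt "0 0 0.02" --pt "0 0 0" --pt "0 0 0" --twist '[0.3,0,0,0,0,0,0,0,0,0]'

```text
time: 31.95
tool_pos: [568.7, -90.6, 40.8]
tcp_rot: [3.14, -0.002, 0.239]
contact_force: [-0.0, 0.0, 0.0]
grip_width: 92.0
finger_force: 0.0
```

jog_arm --pt "0 0 0.01" --pt "0 0 0.01" --pt "0 0 0" --pt "0 0 0" --pt "0 0 0" --twist '[0,0,0,0,0]'

```text
time: 32.58
tool_pos: [568.1, -90.6, 19.4]
tcp_rot: [3.141, -0.0, 0.239]
contact_force: [-0.2, 0.6, 0.4]
grip_width: 91.9
finger_force: 0.0
```

```bash
python3 g.py 567.9,-89.2,4,.24
```

```text
t 32.6 rot [ 3.1412e+00 -5.0000e-04  2.3890e-01]
twist -0.1  dp mm [ 0.1 -1.4 15.4] rows 1 each [ 0.1 -1.4 15.4]
```

jog_arm --pt "0 -0.0014 0.008" --pt "0 0 0.006" --pt "0 0 0.001" --pt "0 0 0" --pt "0 0 0" --pt "0 0 0" --twist '[0,0,0,0,0,0]'

```text
time: 33.33
tool_pos: [567.7, -89.2, 4.3]
tcp_rot: [3.141, -0.0, 0.239]
contact_force: [-0.3, 0.7, 0.3]
grip_width: 91.6
finger_force: 0.0
```

jog_arm --pt "0 0 0" --pt "0 0 0" --pt "0 0 0" --pt "0 0 0" --pt "0 0 0" --pt "0 0 0" --twist '[0,0,0,0,0,0]' --jaw 0.0

```text
time: 34.08
tool_pos: [567.6, -89.1, 4.1]
tcp_rot: [3.142, 0.0, 0.239]
contact_force: [-0.4, 0.2, -0.1]
grip_width: 36.3
finger_force: 0.0
```

```bash
python3 g.py 567.9,-89.2,4,.24
```

```text
t 34.1 rot [3.1415 0.     0.239 ]
twist -0.1  dp mm [0.3 0.2 0.1] rows 1 each [0.3 0.2 0.1]
```

The jaws passed the bat's 62 mm width without any force, so I need to look.

Run:
```python
from h import *
w=bot.capture("wrist");cv2.imwrite("pics/w4.png",w);s=bot.capture("scene")
a=cv2.resize(s[190:290,190:340],(400,267),interpolation=cv2.INTER_CUBIC)
cv2.imwrite("pics/cmp3.png",np.hstack([a,cv2.resize(w,(356,267))]))
o=bot.get_obs();print(o["grip_width"],o["finger_force"])
```

```text
28.4721096817099 0.0
```

View pics/cmp3.png

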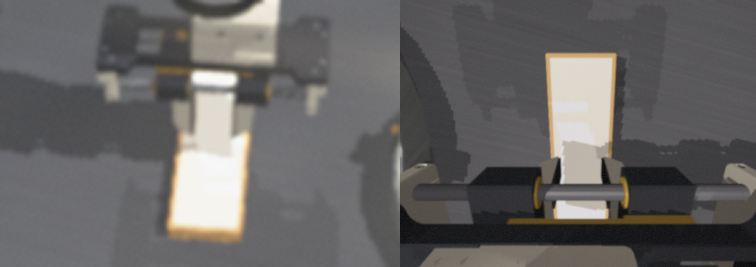

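The image shows the fingers closed above the bat. The tips evidently swing upward as they open, so a wide grasp needs a lower TCP. I'll open partly and descend in small steps, watching the force.

jog_arm --pt "0 0 0" --pt "0 0 0" --pt "0 0 0" --pt "0 0 0" --pt "0 0 0" --twist '[0,0,0,0,0]' --jaw 0.072

```text
time: 34.8
tool_pos: [567.6, -89.1, 4.1]
tcp_rot: [3.142, 0.0, 0.239]
contact_force: [-0.4, 0.2, 0.4]
grip_width: 70.5
finger_force: 0.0
```

jog_arm --pt "0 0 0.002" --pt "0 0 0.001" --pt "0 0 0" --pt "0 0 0" --twist '[0,0,0,0]'

```text
time: 35.3
tool_pos: [567.6, -89.1, 1.1]
tcp_rot: [3.141, -0.0, 0.239]
contact_force: [-0.2, -0.7, 0.7]
grip_width: 72.0
finger_force: 0.0
```

Run:
```python
from h import *
P=bot.camera_params("wrist");w=bot.capture("wrist");o=bot.get_obs();print(o["tool_pos"],o["grip_width"],o["contact_force"])
vs=fgmask(w,(220,60,330,240),V=160)
cv2.imwrite("pics/w5.png",cv2.resize(w[80:360,140:420],(600,600),interpolation=cv2.INTER_CUBIC))
q=proj(P,pose(M["bat"][0],[567.9,-89.2,.24],0));print(q.round().tolist())
```

```text
[567.58426417 -89.11884359   1.14126232] 71.88771423199718 [-0.0202601   0.16964273  0.79806511]
[[324.0, 360.0], [326.0, 376.0], [245.0, 360.0], [243.0, 376.0], [337.0, 86.0], [342.0, 83.0], [231.0, 86.0], [226.0, 83.0]]
```

View pics/w5.png

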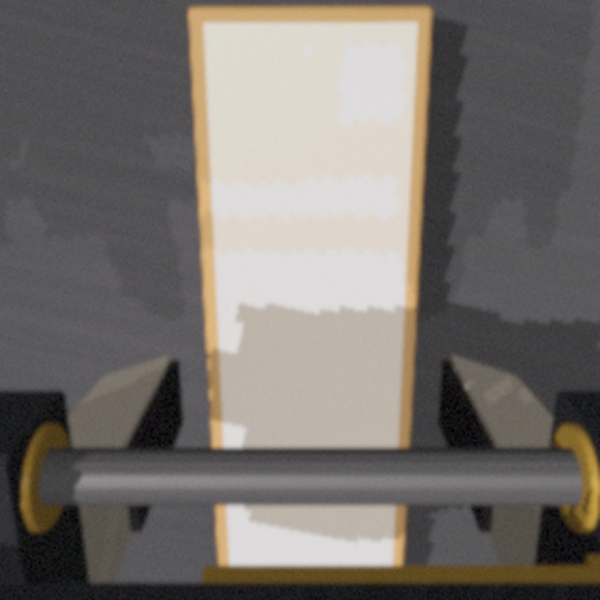

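The tips straddle the bat (tips at crop columns 180 and 440, bat edges at 213 and 412) but still sit higher than its top. I'll step down.

jog_arm --pt "0 0 0.002" --pt "0 0 0.002" --pt "0 0 0.001" --pt "0 0 0" --pt "0 0 0" --twist '[0,0,0,0,0]'

```text
time: 35.98
tool_pos: [567.6, -89.1, -3.9]
tcp_rot: [3.142, -0.0, 0.239]
contact_force: [-0.1, 0.4, 0.3]
grip_width: 71.9
finger_force: 0.0
```

jog_arm --pt "0 0 0.001" --pt "0 0 0.001" --pt "0 0 0.001" --pt "0 0 0" --pt "0 0 0" --twist '[0,0,0,0,0]'

```text
time: 36.6
tool_pos: [567.6, -89.1, -6.8]
tcp_rot: [3.141, -0.0, 0.239]
contact_force: [-0.1, 0.9, 0.4]
grip_width: 72.2
finger_force: 0.0
```

jog_arm --pt "0 0 0.001" --pt "0 0 0.001" --pt "0 0 0.001" --pt "0 0 0" --pt "0 0 0" --twist '[0,0,0,0,0]'

```text
time: 37.22
tool_pos: [567.6, -89.1, -9.9]
tcp_rot: [3.141, -0.0, 0.239]
contact_force: [-0.0, 0.9, 0.0]
grip_width: 72.1
finger_force: 0.0
```

jog_arm --pt "0 0 0.001" --pt "0 0 0.001" --pt "0 0 0" --pt "0 0 0" --twist '[0,0,0,0]'

```text
time: 37.72
tool_pos: [567.6, -89.1, -11.9]
tcp_rot: [3.142, 0.0, 0.239]
contact_force: [-0.9, -0.0, 0.7]
grip_width: 72.0
finger_force: 0.0
```

jog_arm --pt "0 0 -0.003" --pt "0 0 0" --pt "0 0 0" --twist '[0,0,0]' --jaw 0.066

```text
time: 38.1
tool_pos: [567.6, -89.1, -8.8]
tcp_rot: [3.141, -0.0, 0.239]
contact_force: [0.2, 0.1, -0.0]
grip_width: 65.9
finger_force: 0.0
```

jog_arm --pt "0 0 0" --pt "0 0 0" --pt "0 0 0" --pt "0 0 0" --twist '[0,0,0,0]' --jaw 0.057

```text
time: 38.6
tool_pos: [567.6, -89.1, -8.9]
tcp_rot: [3.142, 0.0, 0.239]
contact_force: [-0.0, -0.6, -0.1]
grip_width: 57.0
finger_force: 0.0
```

jog_arm --pt "0 0 0" --pt "0 0 0" --pt "0 0 0" --pt "0 0 0.002" --pt "0 0 0.002" --pt "0 0 0.001" --pt "0 0 0" --pt "0 0 0" --twist '[0,0,0,0,0,0,0,0]' --jaw 0.07

```text
time: 39.6
tool_pos: [567.6, -89.2, -13.9]
tcp_rot: [3.141, -0.0, 0.239]
contact_force: [-0.3, 0.3, 0.2]
grip_width: 69.9
finger_force: 0.0
```

Run:
```python
from h import *
P=bot.camera_params("wrist");w=bot.capture("wrist");s=bot.capture("scene");o=bot.get_obs()
print(o["tool_pos"],o["grip_width"],o["contact_force"]); c=-P["R"].T@P["t"];print(c, "cam-tcp z",c[2]-o["tool_pos"][2])
cv2.imwrite("pics/w6.png",np.hstack([cv2.resize(s[200:275,215:315],(400,300),interpolation=cv2.INTER_CUBIC),cv2.resize(w[140:380,140:420],(400,343),interpolation=cv2.INTER_CUBIC)[:300]]))
```

```text
[567.63269069 -89.13390461 -13.84928019] 70.23636953460633 [0.09305418 1.00808845 0.49272714]
[646.04907107 -70.25712755 171.15438308] cam-tcp z 185.00366326425225
```

View pics/w6.png

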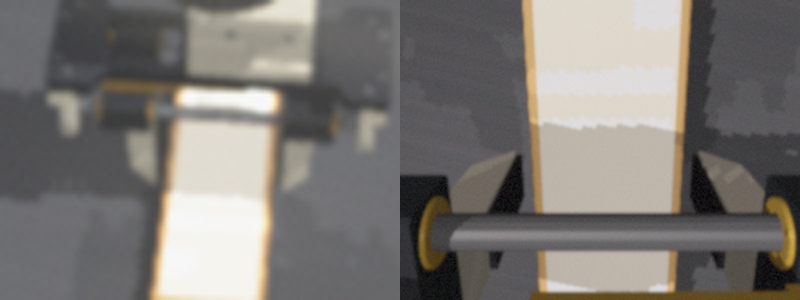

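The tips are still about 7 mm above the bat top (gap-to-bat ratio 1.18 against 1.13), so I'll keep going down with force checks.

jog_arm --pt "0 0 0.002" --pt "0 0 0.002" --pt "0 0 0.002" --pt "0 0 0" --pt "0 0 0" --twist '[0,0,0,0,0]'

```text
time: 40.33
tool_pos: [567.6, -89.2, -19.9]
tcp_rot: [3.141, -0.0, 0.239]
contact_force: [0.3, 0.2, -0.6]
grip_width: 69.8
finger_force: 0.0
```

jog_arm --pt "0 0 0.001" --pt "0 0 0.001" --pt "0 0 0.001" --pt "0 0 0" --pt "0 0 0" --twist '[0,0,0,0,0]'

```text
time: 40.95
tool_pos: [567.6, -89.1, -22.9]
tcp_rot: [3.141, -0.0, 0.239]
contact_force: [-0.4, 0.6, 1.0]
grip_width: 69.7
finger_force: 0.0
```

jog_arm --pt "0 0 0" --pt "0 0 0" --pt "0 0 0" --pt "0 0 0" --twist '[0,0,0,0]' --jaw 0.056

```text
time: 41.45
tool_pos: [567.6, -89.2, -22.9]
tcp_rot: [3.141, -0.0, 0.239]
contact_force: [-0.1, -0.3, 0.1]
grip_width: 61.8
finger_force: 30.0
```

It grips at 61.8 mm. I'll regrip slightly deeper for better overlap.

jog_arm --pt "0 0 0" --pt "0 0 0" --pt "0 0 0.001" --pt "0 0 0.001" --pt "0 0 0.001" --pt "0 0 0.001" --pt "0 0 0" --pt "0 0 0" --twist '[0,0,0,0,0,0,0,0]' --jaw 0.069

```text
time: 42.45
tool_pos: [567.6, -89.1, -26.7]
tcp_rot: [3.141, -0.0, 0.239]
contact_force: [-1.0, 1.2, 3.8]
grip_width: 68.8
finger_force: 1.7
```

jog_arm --pt "0 0 0" --pt "0 0 0" --pt "0 0 0" --pt "0 0 0" --pt "0 0 0" --twist '[0,0,0,0,0]' --jaw 0.05

```text
time: 43.08
tool_pos: [567.8, -89.1, -26.7]
tcp_rot: [3.141, -0.001, 0.239]
contact_force: [-0.4, 0.9, 5.3]
grip_width: 61.6
finger_force: 30.6
```

jog_arm --pt "0 0 -0.005" --pt "0 0 -0.02" --pt "0 0 -0.03" --pt "0 0 0" --pt "0 0 0" --twist '[0,0,0,0,0]'

```text
time: 43.7
tool_pos: [566.5, -88.9, 26.7]
tcp_rot: [-3.141, 0.002, 0.239]
contact_force: [-1.0, 0.5, -4.6]
grip_width: 61.6
finger_force: 30.0
```

The bat is lifted (about 4.6 N, 61.6 mm). Next I'll raise it, rotate it and carry it to the kiln.

jog_arm --pt "0 0 -0.05" --pt "0 0 -0.05" --pt "0 0 -0.04" --pt "0 0 0" --pt "0 0 0" --pt "0 0 0" --pt "0 0 0" --pt "0 0 0" --pt "0 0 0" --pt "0 0 0" --twist '[0,0,0,-10,-10,-10,-10,-10,-10,-8.5]'

```text
time: 44.95
tool_pos: [566.6, -88.9, 165.9]
tcp_rot: [-3.138, -0.0, 1.44]
contact_force: [0.5, 0.1, -4.9]
grip_width: 61.7
finger_force: 30.0
```

```bash
python3 g.py 533.5,225.4,165,1.435
```

```text
t 45.0 rot [-3.1377e+00 -5.0000e-04  1.4396e+00]
twist 0.3  dp mm [306.9 -75.3   0.9] rows 6 each [ 51.2 -12.6   0.1]
```

jog_arm --pt "0.0384 -0.0094 0" --pt "0.0384 -0.0094 0" --pt "0.0384 -0.0094 0" --pt "0.0384 -0.0094 0" --pt "0.0384 -0.0094 0" --pt "0.0384 -0.0094 0" --pt "0.0384 -0.0094 0" --pt "0.0384 -0.0094 0" --pt "0 0 0" --pt "0 0 0" --twist '[0,0,0,0,0,0,0,0,0,0]'

```text
time: 46.2
tool_pos: [534.1, 225.0, 166.5]
tcp_rot: [-3.139, 0.002, 1.435]
contact_force: [0.7, 1.1, -4.8]
grip_width: 61.4
finger_force: 30.0
```

jog_arm --pt "0 0 0" --pt "0 0 0.02" --pt "0 0 0.02" --pt "0 0 0.01" --pt "0 0 0" --pt "0 0 0" --pt "0 0 0" --pt "0 0 0" --twist '[0,0,0,0,0,0,0,0]'

```text
time: 47.2
tool_pos: [535.1, 225.5, 118.6]
tcp_rot: [3.141, -0.0, 1.435]
contact_force: [-1.2, -0.2, -4.3]
grip_width: 61.6
finger_force: 30.0
```

```bash
python3 g.py 533.5,225.4,93.5,1.435;  python3 - <<'E'
from h import *
w=bot.capture("wrist");s=bot.capture("scene")
cv2.imwrite("pics/w7.png",np.hstack([cv2.resize(s[190:320,330:480],(400,347),interpolation=cv2.INTER_CUBIC),cv2.copyMakeBorder(cv2.resize(w,(400,300)),0,47,0,0,cv2.BORDER_CONSTANT)]))
E
```

```text
t 47.2 rot [ 3.1407e+00 -3.0000e-04  1.4346e+00]
twist -0.0  dp mm [-0.3 -1.5 25.1] rows 1 each [-0.3 -1.5 25.1]
```

View pics/w7.png

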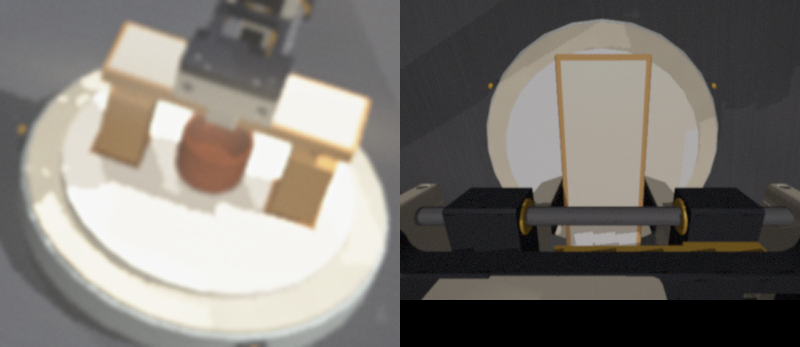

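The bat is level and aligned above both props, with the cup between them. I'll correct by (0, -1.5) mm and lower it.

jog_arm --pt "-0.0003 -0.0013 0.01" --pt "0 0 0.01" --pt "0 0 0.001" --pt "0 0 0" --pt "0 0 0" --pt "0 0 0" --twist '[0,0,0,0,0,0]'

```text
time: 48.05
tool_pos: [533.7, 225.4, 97.4]
tcp_rot: [3.141, -0.0, 1.434]
contact_force: [0.2, 0.6, -3.9]
grip_width: 61.8
finger_force: 30.0
```

```bash
python3 g.py 533.5,225.4,93.5,1.435
```

```text
t 48.0 rot [ 3.1410e+00 -1.0000e-04  1.4345e+00]
twist -0.0  dp mm [ 0.  -0.2  3.9] rows 1 each [ 0.  -0.2  3.9]
```

jog_arm --pt "0 0 0.001" --pt "0 0 0.001" --pt "0 0 0.001" --pt "0 0 0" --pt "0 0 0" --twist '[0,0,0,0,0]'

```text
time: 48.68
tool_pos: [533.5, 225.3, 94.1]
tcp_rot: [-3.142, 0.0, 1.434]
contact_force: [0.0, -0.7, -4.6]
grip_width: 61.4
finger_force: 30.0
```

jog_arm --pt "0 0 0.0005" --pt "0 0 0.0005" --pt "0 0 0" --pt "0 0 0" --twist '[0,0,0,0]'

```text
time: 49.18
tool_pos: [533.5, 225.3, 93.3]
tcp_rot: [3.141, -0.0, 1.434]
contact_force: [-0.8, -0.2, -1.6]
grip_width: 61.9
finger_force: 30.0
```

jog_arm --pt "0 0 0.0003" --pt "0 0 0" --pt "0 0 0" --pt "0 0 0" --pt "0 0 -0.02" --pt "0 0 -0.05" --pt "0 0 -0.05" --pt "0 0 -0.04" --pt "0 0 0" --pt "0 0 0" --twist '[0,0,0,0,0,0,0,0,0,0]' --jaw 0.0918

```text
time: 50.42
tool_pos: [533.1, 225.2, 252.0]
tcp_rot: [-3.141, 0.001, 1.435]
contact_force: [-0.5, -0.7, -0.6]
grip_width: 92.0
finger_force: 0.0
```

```bash
python3 g.py 579.6,-361.5,210,1.5
```

```text
t 50.4 rot [-3.1405e+00  6.0000e-04  1.4345e+00]
twist -3.8  dp mm [-582.    87.9   42. ] rows 11 each [-52.9   8.    3.8]
```

jog_arm --pt "-0.0523 0.0114 0.0038" --pt "-0.0523 0.0114 0.0038" --pt "-0.0523 0.0114 0.0038" --pt "-0.0523 0.0114 0.0038" --pt "-0.0523 0.0114 0.0038" --pt "-0.0523 0.0114 0.0038" --pt "-0.0523 0.0114 0.0038" --pt "-0.0523 0.0114 0.0038" --pt "-0.0523 0.0114 0.0038" --pt "-0.0523 0.0114 0.0038" --twist '[0,0,0,0,0,0,0,0,0,0]'

```text
time: 51.68
tool_pos: [574.7, -309.6, 212.7]
tcp_rot: [-3.139, -0.002, 1.434]
contact_force: [-0.0, -1.7, -0.5]
grip_width: 91.5
finger_force: 0.0
```

jog_arm --pt "-0.0523 0.0114 0.0038" --pt "0 0 0" --pt "0 0 0" --pt "0 0 0" --pt "0 0 0" --twist '[0,0,0,0,0]'

```text
time: 52.3
tool_pos: [579.9, -360.4, 211.5]
tcp_rot: [3.141, 0.0, 1.436]
contact_force: [-0.1, -1.4, 0.7]
grip_width: 91.5
finger_force: 0.0
```

```bash
python3 g.py 579.6,-361.5,38,1.435
cat > chk.py <<'E'
from h import *
im=bot.capture("top");cv2.imwrite("pics/t4.png",im);P=bot.camera_params("top")
q=proj(P,pose(M["bat"][0],[533.5,225.4,1.435],120));a,b=np.floor(q.min(0)-8).astype(int),np.ceil(q.max(0)+8).astype(int)
print(a,b)
cv2.imwrite("pics/t4c.png",cv2.resize(im[130:290,60:230],(637,600),interpolation=cv2.INTER_CUBIC))
E
python3 chk.py
```

```text
t 52.3 rot [3.1411e+00 2.0000e-04 1.4361e+00]
twist 0.1  dp mm [ -1.1  -0.2 173.5] rows 4 each [-0.3 -0.  43.4]
[ 70 174] [190 233]
```

View pics/t4c.png

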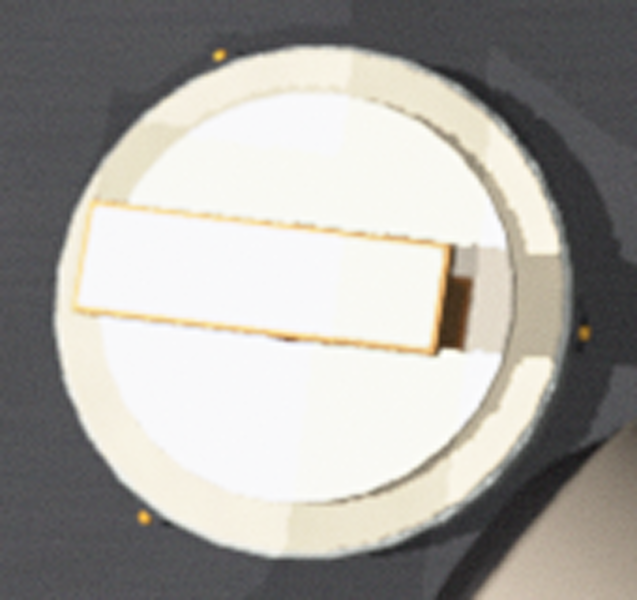

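The bat bridges the props, with its corners at crop (92,203), (452,243), (437,354) and (75,310). I'll convert that to a position and descend onto the green pot.

Run:
```python
from h import *
P=bot.camera_params("top");k=637/170
c=[unproj(P,60+(u+.5)/k-.5,130+(v+.5)/3.75-.5,135)[:2] for u,v in((92,203),(452,243),(437,354),(75,310))]
print(np.round(c,1).tolist(),np.mean(c,0),np.arctan2(*(c[0]+c[3]-c[1]-c[2])[::-1]))
```

```text
[[574.7, 319.0], [549.9, 122.1], [489.4, 129.6], [516.0, 326.3]] [532.52325464 224.25324432] 1.440872986582951
```

jog_arm --pt "-0.001 0 0.04" --pt "0 0 0.05" --pt "0 0 0.04" --pt "0 0 0.02" --pt "0 0 0" --pt "0 0 0" --pt "0 0 0" --twist '[0,0,0,0,0,0,0]'

```text
time: 53.22
tool_pos: [580.2, -363.1, 62.8]
tcp_rot: [3.139, 0.002, 1.435]
contact_force: [0.4, 0.8, 0.2]
grip_width: 91.7
finger_force: 0.0
```

```bash
python3 g.py 579.6,-361.5,38,1.435
```

```text
t 53.2 rot [3.1391e+00 1.5000e-03 1.4347e+00]
twist -0.0  dp mm [ 1.5 -0.8 24.8] rows 1 each [ 1.5 -0.8 24.8]
```

jog_arm --pt "0.001 0 0.012" --pt "0 0 0.01" --pt "0 0 0" --pt "0 0 0" --pt "0 0 0" --twist '[0,0,0,0,0]'

```text
time: 53.85
tool_pos: [579.7, -361.9, 39.4]
tcp_rot: [3.141, 0.0, 1.434]
contact_force: [-1.0, -0.4, -0.3]
grip_width: 91.6
finger_force: 0.0
```

```bash
python3 g.py 579.6,-361.5,38,1.435
```

```text
t 53.9 rot [3.1410e+00 4.0000e-04 1.4345e+00]
twist -0.0  dp mm [ 0.4 -0.2  1.4] rows 1 each [ 0.4 -0.2  1.4]
```

jog_arm --pt "0 0 0" --pt "0 0 0" --pt "0 0 0" --pt "0 0 0" --pt "0 0 0" --twist '[0,0,0,0,0]' --jaw 0.0

```text
time: 54.48
tool_pos: [579.6, -361.7, 39.1]
tcp_rot: [3.141, 0.0, 1.434]
contact_force: [-0.3, -0.2, 0.8]
grip_width: 59.9
finger_force: 30.0
```

jog_arm --pt "0 0 -0.02" --pt "0 0 -0.05" --pt "0 0 -0.06" --pt "0 0 -0.05" --pt "0 0 -0.02" --pt "0 0 0" --pt "0 0 0" --twist '[0,0,0,0,0,0,0]'

```text
time: 55.35
tool_pos: [578.9, -361.2, 236.9]
tcp_rot: [-3.139, -0.002, 1.434]
contact_force: [0.4, -0.2, -2.9]
grip_width: 59.8
finger_force: 30.0
```

```bash
python3 g.py 533.2,225,240,1.435
```

```text
t 55.4 rot [-3.1387e+00 -1.6000e-03  1.4345e+00]
twist -0.0  dp mm [ 574.6 -124.7   -3.1] rows 11 each [ 52.2 -11.3  -0.3]
```

jog_arm --pt "0.03 -0.0065 0" --pt "0.05 -0.0109 0" --pt "0.05 -0.0109 0" --pt "0.05 -0.0109 0" --pt "0.05 -0.0109 0" --pt "0.05 -0.0109 0" --pt "0.05 -0.0109 0" --pt "0.05 -0.0109 0" --pt "0.05 -0.0109 0" --pt "0.05 -0.0109 0" --twist '[0,0,0,0,0,0,0,0,0,0]'

```text
time: 56.6
tool_pos: [540.0, 129.6, 237.1]
tcp_rot: [-3.138, 0.001, 1.434]
contact_force: [0.2, -0.3, -2.3]
grip_width: 59.9
finger_force: 30.0
```

jog_arm --pt "0.05 -0.0109 0" --pt "0.03 -0.0065 0" --pt "0.014 -0.003 0" --pt "0 0 0" --pt "0 0 0" --pt "0 0 0" --pt "0 0 0" --twist '[0,0,0,0,0,0,0]'

```text
time: 57.48
tool_pos: [533.9, 223.2, 239.1]
tcp_rot: [3.141, 0.0, 1.433]
contact_force: [-0.6, 0.3, -1.9]
grip_width: 60.0
finger_force: 30.0
```

```bash
python3 g.py 533.2,225,174.1,1.435
```

```text
t 57.5 rot [3.1414e+00 1.0000e-04 1.4334e+00]
twist -0.1  dp mm [ 1.7 -1.  65. ] rows 2 each [ 0.8 -0.5 32.5]
```

jog_arm --pt "0.001 -0.0005 0.02" --pt "0 0 0.02" --pt "0 0 0.015" --pt "0 0 0.004" --pt "0 0 0" --pt "0 0 0" --pt "0 0 0" --pt "0 0 0" --twist '[0,0,0,0,0,0,0,0]'

```text
time: 58.48
tool_pos: [533.5, 225.1, 180.3]
tcp_rot: [3.141, -0.0, 1.435]
contact_force: [0.4, 0.3, -2.8]
grip_width: 59.8
finger_force: 30.0
```

```bash
python3 g.py 533.2,225,174.1,1.435
```

```text
t 58.5 rot [ 3.1410e+00 -2.0000e-04  1.4345e+00]
twist -0.0  dp mm [-0.1 -0.2  6.2] rows 1 each [-0.1 -0.2  6.2]
```

jog_arm --pt "0 0 0.002" --pt "0 0 0.002" --pt "0 0 0.001" --pt "0 0 0" --pt "0 0 0" --pt "0 0 0" --twist '[0,0,0,0,0,0]'

```text
time: 59.22
tool_pos: [533.4, 225.1, 175.1]
tcp_rot: [3.141, 0.0, 1.435]
contact_force: [0.0, -0.2, -2.6]
grip_width: 60.1
finger_force: 30.0
```

jog_arm --pt "0 0 0.0005" --pt "0 0 0.0005" --pt "0 0 0" --pt "0 0 0" --twist '[0,0,0,0]'

```text
time: 59.72
tool_pos: [533.4, 225.1, 174.1]
tcp_rot: [3.141, 0.0, 1.435]
contact_force: [-0.2, -0.4, -1.0]
grip_width: 59.8
finger_force: 30.0
```

Contact is just starting, so I'll release, lift clear and check.

jog_arm --pt "0 0 0.0003" --pt "0 0 0" --pt "0 0 0" --pt "0 0 0" --pt "0 0 0" --pt "0 0 -0.02" --pt "0 0 -0.05" --pt "0 0 -0.05" --pt "0 0 0" --pt "0 0 0" --twist '[0,0,0,0,0,0,0,0,0,0]' --jaw 0.0918

```text
time: 60.98
tool_pos: [533.0, 225.0, 293.0]
tcp_rot: [-3.141, 0.0, 1.435]
contact_force: [-0.6, 0.7, -0.7]
grip_width: 91.9
finger_force: 0.0
```

jog_arm --pt "-0.05 0.02 0" --pt "-0.05 0.02 0" --pt "-0.05 0.02 0" --pt "-0.05 0.02 0" --pt "-0.05 0.02 0" --pt "-0.05 0.02 0" --pt "0 0 0" --pt "0 0 0" --pt "0 0 0" --twist '[0,0,0,0,0,0,0,0,0]'

```text
time: 62.1
tool_pos: [611.2, -87.0, 293.4]
tcp_rot: [-3.141, -0.0, 1.436]
contact_force: [0.6, 0.5, 0.6]
grip_width: 91.8
finger_force: 0.0
```

Run:
```python
from h import *
s=bot.capture("scene");t=bot.capture("top")
cv2.imwrite("pics/fin.png",np.hstack([cv2.resize(s[170:330,320:490],(400,376),interpolation=cv2.INTER_CUBIC),cv2.resize(t[130:290,60:230],(400,376),interpolation=cv2.INTER_CUBIC)]))
print(bot.get_obs()["time"])
```

```text
62.2
```

View pics/fin.png

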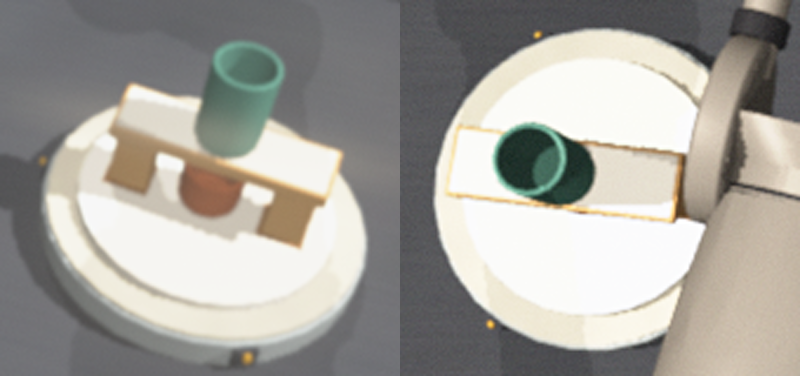

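The tier stands as asked: the green pot is upright mid-bat, the bat is level on both props, and the red cup is below. The robot is clear, so I'm handing it in.

```bash
python3 -c "
from plant import bot
print(bot.close_job())"
```

```text
the job is handed in; nothing more can be done
None
```

The kiln tier is set in the order asked and handed in at about 62 s: both props stand on their patches, the short pot is between them, the bat lies level across the props, and the taller (grey-green) pot stands at its middle; I did not touch the bystanders or look-alikes.

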